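# Strip a knife mill and hang its parts in the ultrasonic bath

### The job

Strip the front knife mill for washing: undo the dark nut that holds its knife (these mills come with left-hand or right-hand threads and nothing on the outside tells which, so find out by feel), then put the nut and the knife in the wire basket. Hang the loaded basket inside the ultrasonic bath, its bent lip hooked over the tank rim, so that it hangs upright off the tank floor; leave the timer, the dish and the spanner where they are.

Things in the scene. Friction and masses are not known exactly. Their poses are not given: they have to be found in the camera images.
- nut_center (a point): Centre (15 mm up) of the dark steel nut on top of the front mill: a fluted knob, 40 mm across and 30 mm high (a bright boss on top adds 2 mm), closed on top, hollow below, 60 g. It has 12 flats, one every 30 degrees; its x axis points at one. Its underside rests on the knife's hub.
- nut: Same nut, origin under it. Quick three-start thread. Loosening direction (from above: counter-clockwise if right-hand, clockwise if left-hand; differs from start to start): it turns easily, is free after about 50 degrees and stops at about 70, where it still lifts off; turn 60 to 70. Other way: hard stop within 7 degrees. Unloosened it cannot be pulled off. Lift it 20 mm to clear the spindle.
- knife_center (a point): Centre (half-way up) of the bright mill knife under the nut: a ring hub 42 mm across, 14 mm high, with a 30 mm hole, and two flat wings along its x axis, 16 mm wide, 4 mm thick, level with the hub's underside, 77 mm tip to tip; 50 g. It sits loosely round the spindle, its underside 22 mm above the mill's steel deck (98 mm across, 69 mm above the work surface).
- knife: Same knife, origin at the middle of its underside, x along the wings. It must be lifted 35 mm straight up to clear the spindle once the nut is off.
- front_spindle (a point): Upper end of the front mill's upright spindle, 123 mm above the work surface, 26 mm across its thread, hidden in the nut at the start. Fixed to the grey mat (300 x 150 mm) on which both mills stand; x axis along the mat to the rear mill, a like machine 150 mm behind with its steel cup on (top at 153 mm).
- basket_lip (a point): Hook of the wire basket: middle of the underside of its bent lip, an inverted U of 3 mm sheet, 56 mm long (y), 17 mm thick outside (x), with an 11 mm slot open below; outer flange reaches 17 mm below this point, top lies 3 mm above it. It can be pinched from above across its thickness. x axis: level, away from the basket, across the rim when hung.
- basket: Open steel wire basket, 106 (x) by 146 (y) mm outside, 100 by 140 inside, walls 28 mm high, floor 3 mm thick, 140 g, standing on the work surface at the start. Origin at the middle of its underside, z up. The lip's underside is 57 mm above the origin and 61.5 mm along +x; its inner sheet lies against the +x wall.
- bath: White ultrasonic bath, fixed; origin under its middle, z up, control panel on its -x side. Housing 184 (x) by 224 (y) mm, 66 mm high; the steel tank stands proud of it: 158 (x) by 198 (y) mm outside, walls 4 mm thick, rim 105 mm above the work surface, empty, tank floor at 20 mm. The basket fits inside with its lip on any of the four sides.
- timer: Bystander: white upright timer, 28 x 66 x 62 mm, origin under its middle.
- petri_dish: Bystander: clear round dish, 66 mm across, 12 mm high, origin under its middle.
- spanner: Bystander, not needed: small steel spanner lying flat, 125 mm long (y), 21 mm wide, 6 mm high, origin under its middle.

How it is judged:
On the way, in this order (a step that is already met when the one before it is completed fails the run):
1. the nut is off the spindle (distance between nut_center and front_spindle above 0.06 m), for 0.1 s.
2. nut and knife both lie in the basket (x of nut_center in the frame of basket between -0.05 and 0.05 m and y of nut_center in the frame of basket between -0.07 and 0.07 m and z of nut_center in the frame of basket between 0 and 0.05 m and x of knife_center in the frame of basket between -0.05 and 0.05 m and y of knife_center in the frame of basket between -0.07 and 0.07 m and z of knife_center in the frame of basket between 0 and 0.05 m), for 0.2 s.
At the end, for the whole second after the job is handed in: The nut and the knife lie in the basket; the basket hangs at rest inside the tank with its lip over the rim of one side (lip underside within 7 mm of the rim's height and of the wall's middle) and upright within 11 degrees (all of step 2 and x of basket in the frame of bath between -0.08 and 0.08 m and y of basket in the frame of bath between -0.1 and 0.1 m and z of basket_lip in the frame of bath between 0.098 and 0.112 m and (x of basket_lip in the frame of bath between 0.07 and 0.084 m or x of basket_lip in the frame of bath between -0.084 and -0.07 m or y of basket_lip in the frame of bath between 0.09 and 0.104 m or y of basket_lip in the frame of bath between -0.104 and -0.09 m) and angle between basket's own z axis and vertical below 0.2 rad and linear speed of each of basket, knife, nut below 0.02 m/s); the robot touches nothing.
It fails at once if the timer, the dish or the spanner is pushed more than 30 mm (distance of any of timer, petri_dish, spanner from where it was at the start of the episode above 0.03 m).
It also fails if it takes over 67 s, if anything falls off the work surface, if the arm or the gripper's body presses on something with over 40 N, if the wrist force passes 120 N, or if a joint passes its speed limit or range.

### The arm

A 6-joint arm with a two-finger parallel gripper is mounted at the origin on a cart in front of the work surface, level with it; the furniture and walls round the work are solid. World frame = base frame: x ahead of the robot, y to its left, z up, the work surface at z = 0. Lengths are in m, angles in rad, forces in N, time in s.
With the tool pointing down it reaches from about 0.425 to 0.95 m from the base axis. Payload 3.5 kg.
Tool frame: the origin (TCP) lies at the very end of the fingers, on their centre line; the grasp point (between the pads) lies 19 mm behind it (ctrl.grip_point_offset is the distance from the TCP to the grasp point, in m); z points along the fingers, y is the line along which they close (so a half turn about z gives the same grasp; the last joint's range is limited). The gripper opens to 85 mm and grips with 20 to 120 N. Pads are 22 mm wide; open, the fingers measure 114 mm over their backs; the gripper's body (76 mm by 85 mm) begins 54 mm behind the grasp point. The pads swing forward as they close: fully open they stand 13 mm farther back than shut.
Start: joints at [0.974, 0.286, 1.577, -0, 1.279, -0.15], TCP at [0.292, 0.609, 0.231] pointing down, gripper open.
Joint ranges: [-2.77, 2.77], [-0.9, 2.22], [0.21, 2.48], [-1.53, 4.67], [0.24, 2.81], [-2.84, 2.84]. Speed limits (rad/s): [2.79, 2.79, 3.14, 3.14, 3.14, 3.14].

### API

Orientations are given as a unit quaternion [x, y, z, w].
In Python, from plant import telemetry, vision, ctrl gives the robot as it stands.
- The arm moves only by the tool arm_command, never from a script. Its argument "series" is one flat list of numbers, 7 for each row, row after row: the shift along the tool's x, y, z in cm, then the turn, a rotation vector about the tool's x, y, z in degrees, then the closure, from 0 (fully open) to 1 (shut). A call has 1 to 10 rows; each row is the pose to reach, as a shift and turn from the pose commanded when the call began, along the tool's axes at that moment; what a row does not reach only later rows make up. A row lasts 1/12 s, in which the tool goes at most 41.7 mm and 7.16 degrees, less where a joint would pass 70% of its speed; a pose out of reach is approached as far as the arm can. A call with a gripper value outside its range is refused whole. The fingers move at their own pace and stop on an object; "force" is the grip in N (left out, the last holds). Time passes only in rows, so rows that repeat a pose let the fingers close. It gives the time, the measured TCP pose, the force, the opening and the grip force at its end, in the units of the state.
- telemetry.get_state(): the state, without advancing time (a new reading comes with each control period).
- vision.read_camera(name): name is "side" or "top" or "wrist"; returns a dict with "color" (480x640x3 uint8, blue, green, red), "K" (3x3 intrinsics, pixels), "rvec" (rotation vector, rad) and "tvec" (3), from world to camera coordinates, as OpenCV has them; the wrist camera has in their place "T_tool_cam" (4x4, takes a point from camera to tool coordinates, whose origin is the TCP and whose axes are the flange's). Camera axes: x right, y down, z forward; pixel columns grow to the right and rows downward; lengths in m; the calibration is good to about 2 mm. The wrist camera is an equidistant fisheye: a pixel r from the principal point sees the ray r / f radians off the axis. A picture is of the moment at which its call begins: read the wrist's pose just before it. There is no depth.
- ctrl.sign_off(): hands the job in; it is judged then, once.
The state is a dict: "time": time; "qpos": joint angles; "dq": joint speeds; "joint_efforts": joint torques, N m; "eef_pos": TCP position; "tcp_rot": TCP orientation; "contact_force": force on the tool from outside, world axes, zero at the start; "wrist_torque": the same for the moment, N m; "opening": opening from 0.0 (shut) to 1.0 (fully open); "finger_force": force on a finger pad.
Only numpy, scipy, OpenCV 4.12 (cv2) and the standard library are available. Lean on these libraries where they do the work, as an engineer would, in place of code of your own. Each camera call takes 0.05 s, during which the arm holds its last target. There are 200 camera calls.

## Working session

There is one attempt and no reset: what is moved stays moved. The work goes in short steps, Python scripts to look and compute and a tool call to move; the robot and the scene stay as the last step left them, time stands still between calls to the robot, and variables do not carry over. Pictures are saved under pics/ and viewed, at most 10 in all, crops included, and the job is handed in when it is done.

Besides the shell and the picture viewer there is one more tool, called after "Emit:" as name(argument=value, ...), one argument or row to a line, values as JSON. arm_command: Moves the arm, as the interface text tells. Its arguments: {"type":"object","properties":{"series":{"type":"array","items":{"type":"number"}},"force":{"type":"number"}},"required":["series"]}

```bash
ls; mkdir -p pics
python3 - <<'E'
from plant import telemetry, vision, ctrl
import cv2, pickle
print(telemetry.get_state())
d={}
for n in("side","top","wrist"):
    d[n]=vision.read_camera(n); cv2.imwrite(f"pics/{n}0.png",d[n]["color"])
    print(n,{k:v for k,v in d[n].items() if k!="color"})
pickle.dump(d,open("cams0.pkl","wb"))
E
```

```text
pics
{'time': 0.0, 'qpos': array([ 9.74038328e-01,  2.87178265e-01,  1.57816682e+00,  2.18446743e-05,
        1.27861143e+00, -1.49980604e-01]), 'dq': array([-1.07448636e-03, -1.72917086e-03, -7.74662002e-05,  7.31797032e-05,
        1.12415213e-03,  5.19872351e-04]), 'joint_efforts': array([ 5.90088507e-05, -4.05998361e+01, -2.92619026e+01, -1.20960030e-04,
        5.93563556e-03, -3.68567854e-06]), 'eef_pos': array([0.29122616, 0.60821782, 0.22994429]), 'tcp_rot': array([ 2.21538310e-01,  9.75150952e-01, -1.09668610e-03, -4.40850008e-04]), 'contact_force': array([-0.14875195,  0.71422439, -0.22843777]), 'wrist_torque': array([-0.02833903, -0.012092  , -0.00258357]), 'finger_force': 0.0, 'opening': 0.9975817203610817}
side {'K': array([[600.22390486,   0.        , 320.37781124],
       [  0.        , 600.22390486, 241.28256453],
       [  0.        ,   0.        ,   1.        ]]), 'rvec': array([ 0.19933405, -2.7840621 ,  1.33042887]), 'tvec': array([0.54491381, 0.11987022, 1.13916974])}
top {'K': array([[598.29845834,   0.        , 313.44878939],
       [  0.        , 598.29845834, 251.41974692],
       [  0.        ,   0.        ,   1.        ]]), 'rvec': array([ 2.14332934, -2.11103345,  0.19288963]), 'tvec': array([-0.02189312,  0.52842208,  1.11649745])}
wrist {'K': array([[371.64829954,   0.        , 325.91421393],
       [  0.        , 371.64829954, 231.26781735],
       [  0.        ,   0.        ,   1.        ]]), 'T_tool_cam': array([[ 3.15147652e-04, -9.54739626e-01, -2.97442679e-01,
         7.59947129e-02],
       [ 9.99999947e-01,  2.75236373e-04,  1.76062709e-04,
        -6.01594721e-04],
       [-8.62270012e-05, -2.97442719e-01,  9.54739662e-01,
        -1.42955161e-01],
       [ 0.00000000e+00,  0.00000000e+00,  0.00000000e+00,
         1.00000000e+00]])}
```

View pics/top0.png

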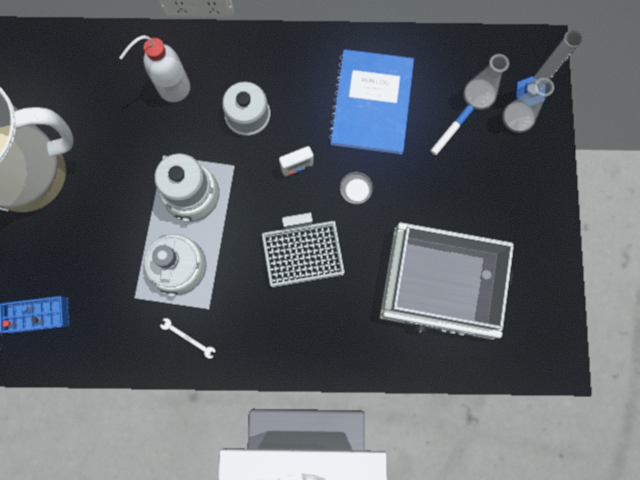

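View pics/side0.png

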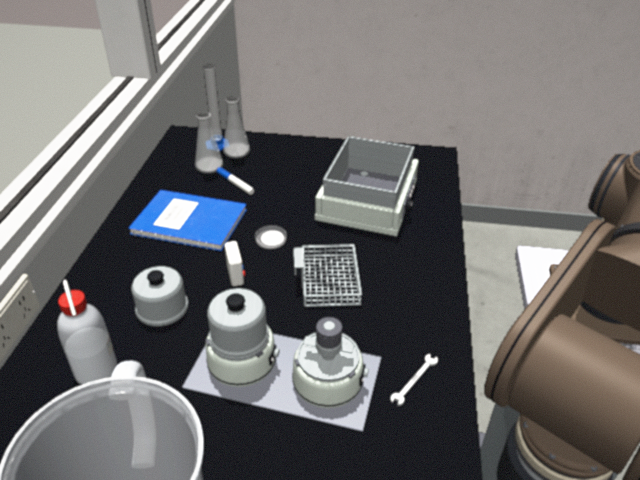

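Top view: front mill's nut is near (163,256), the basket near (303,252) with its lip at (297,219), the bath near (450,280) with its panel on the near side, and the spanner near (187,338). The side view agrees, with the nut at (328,330). Next I'll look at an enlarged crop.

```bash
cat > h.py <<'E'
import numpy as np, cv2, pickle
from scipy.spatial.transform import Rotation as R
def ray(c,uv):
    Rm=cv2.Rodrigues(c["rvec"])[0]; o=-Rm.T@c["tvec"]
    return o, Rm.T@np.linalg.inv(c["K"])@np.array([*uv,1.])
def onz(c,uv,z):
    o,d=ray(c,uv); return o+d*(z-o[2])/d[2]
def proj(c,P):
    return cv2.projectPoints(np.atleast_2d(np.array(P,float)),c["rvec"],c["tvec"],c["K"],None)[0].reshape(-1,2)
def wray(c,st,uv):
    K=c["K"]; d=np.array([(uv[0]-K[0,2])/K[0,0],(uv[1]-K[1,2])/K[1,1]]); th=np.hypot(*d)
    v=np.array([*(d/th*np.sin(th)),np.cos(th)]) if th>0 else np.array([0,0,1.])
    T=c["T_tool_cam"]; Q=R.from_quat(st["tcp_rot"]).as_matrix()
    return Q@T[:3,3]+st["eef_pos"], Q@T[:3,:3]@v
def wonz(c,st,uv,z):
    o,d=wray(c,st,uv); return o+d*(z-o[2])/d[2]
def wproj(c,st,P):
    T=c["T_tool_cam"]; Q=R.from_quat(st["tcp_rot"]).as_matrix()
    p=(np.atleast_2d(P)-st["eef_pos"])@Q; p=(p-T[:3,3])@T[:3,:3]
    r=np.hypot(p[:,0],p[:,1]); th=np.arctan2(r,p[:,2]); K=c["K"]
    return np.c_[K[0,2]+K[0,0]*th*p[:,0]/r, K[1,2]+K[1,1]*th*p[:,1]/r]
def look(name,tag):
    from plant import telemetry, vision
    st=telemetry.get_state(); c=vision.read_camera(name); pickle.dump((st,c),open(f"{tag}.pkl","wb")); return st,c
def tomove(target,yaw=None,st=None):
    """world target TCP -> shift in tool axes (cm) from measured pose, and turn (deg) to point straight down with tool-x heading yaw"""
    from plant import telemetry
    st=st or telemetry.get_state(); r=R.from_quat(st["tcp_rot"])
    s=r.inv().apply(np.array(target)-st["eef_pos"])*100
    x=r.as_matrix()[:,0]; cur=np.degrees(np.arctan2(x[1],x[0]))
    if yaw is None: yaw=cur
    best=None
    y=np.radians(yaw); X=np.array([np.cos(y),np.sin(y),0]); Z=np.array([0,0,-1.])
    G=R.from_matrix(np.c_[X,np.cross(Z,X),Z])
    t=(r.inv()*G).as_rotvec(degrees=True)
    print("cur yaw %.1f"%cur,"shift cm",s.round(2),"turn",t.round(2)," q",st["qpos"].round(2),"t %.2f"%st["time"])
E
python3 - <<'E'
from h import *
d=pickle.load(open("cams0.pkl","rb")); t=d["top"];s=d["side"]
im=t["color"][150:350,130:520]
cv2.imwrite("pics/crop1.png",cv2.resize(im,None,fx=2,fy=2,interpolation=cv2.INTER_CUBIC))
print(onz(t,(163,256),.137),onz(s,(328,325),.137))
for uv,z in [((283,218),.06),((312,216),.06),((188,338),.003),((297,161),.06),((357,188),.01),((405,229),.105),((511,243),.105),((500,332),.105)]: print(uv,onz(t,uv,z))
E
```

```text
[0.49995499 0.25536464 0.137     ] [0.50425873 0.25825609 0.137     ]
(283, 218) [0.59161924 0.0463252  0.06      ]
(312, 216) [ 0.59648844 -0.01000739  0.06      ]
(188, 338) [0.35976809 0.23059177 0.003     ]
(297, 161) [0.70790045 0.02141235 0.06      ]
(357, 188) [ 0.66909896 -0.10112709  0.01      ]
(405, 229) [ 0.56331251 -0.18373467  0.105     ]
(511, 243) [ 0.53976283 -0.38004228  0.105     ]
(500, 332) [ 0.37556314 -0.35292654  0.105     ]
```

View pics/crop1.png

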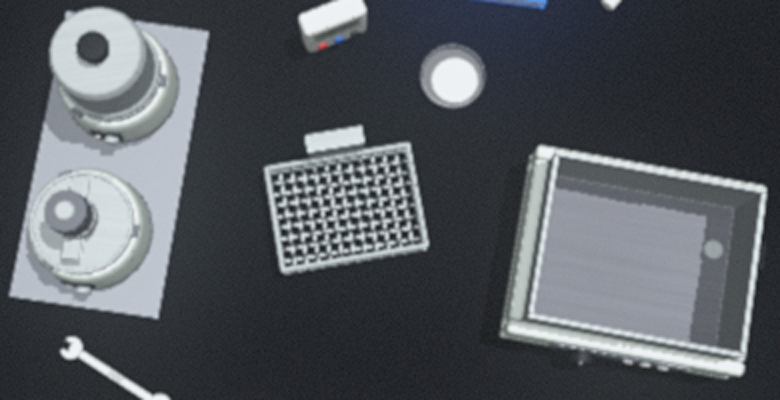

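Crop: nut boss at (64,210). Basket rim corners at (265,168), (410,143), (428,248), (283,272), and lip top at (304,135)-(365,142). Bath tank rim is around (543,147), (766,187), (745,357). I'll fit basket and bath models to these.

Run:
```python
from h import *
from scipy.optimize import least_squares
d=pickle.load(open("cams0.pkl","rb")); t=d["top"]
o=lambda p:((np.array(p)+.5)/2-.5+[130,150])
def fit(M,uv,x0):
    M=np.array(M);uv=o(uv)
    def f(p):
        c,s=np.cos(p[2]),np.sin(p[2]); W=np.c_[p[0]+c*M[:,0]-s*M[:,1],p[1]+s*M[:,0]+c*M[:,1],M[:,2]]
        return (proj(t,W)-uv).ravel()
    r=least_squares(f,x0); print(r.x[:2].round(4),np.degrees(r.x[2]).round(2)); print(r.fun.reshape(-1,2).round(1).tolist()); return r.x
# basket: image left=+y, up=+x
b=fit([[.053,.073,.028],[.053,-.073,.028],[-.053,-.073,.028],[-.053,.073,.028],[.070,.028,.06],[.070,-.028,.06],[.053,-.028,.06],[.053,.028,.06]],
 [[265,168],[410,143],[428,248],[283,272],[304,135],[363,126],[365,142],[307,152]],[.54,.02,.15])
h=fit([[.079,.099,.105],[.079,-.099,.105],[-.079,-.099,.105],[-.079,.099,.105]],[[548,147],[767,187],[744,360],[524,320]],[.46,-.28,-.13])
for P in [(.5,.255)]: print(proj(t,[[*P,.137]]))
g=cv2.cvtColor(t["color"],cv2.COLOR_BGR2GRAY)
```

```text
[0.5287 0.007 ] 10.69
[[-0.0, -0.4], [-0.3, -0.0], [0.2, -0.8], [-0.6, -0.2], [0.6, 0.4], [-0.5, 0.1], [-0.0, 0.5], [0.5, 0.3]]
[ 0.4763 -0.27  ] -9.44
[[2.0, 2.0], [-1.9, 0.7], [-0.9, -1.4], [0.9, -1.0]]
[[163.20502876 255.97832517]]
```

Run:
```python
from h import *
for y in (None,170,180,-170,90): tomove([.502,.256,.22],y)
```

```text
cur yaw 154.4 shift cm [-34.22 -22.67   1.05] turn [-0.11 -0.02  0.  ]  q [ 0.97  0.29  1.58  0.    1.28 -0.15] t 0.15
cur yaw 154.4 shift cm [-34.22 -22.67   1.05] turn [ -0.1   -0.03 -15.6 ]  q [ 0.97  0.29  1.58  0.    1.28 -0.15] t 0.15
cur yaw 154.4 shift cm [-34.22 -22.67   1.05] turn [ -0.1   -0.04 -25.6 ]  q [ 0.97  0.29  1.58  0.    1.28 -0.15] t 0.15
cur yaw 154.4 shift cm [-34.22 -22.67   1.05] turn [ -0.1   -0.05 -35.6 ]  q [ 0.97  0.29  1.58  0.    1.28 -0.15] t 0.15
cur yaw 154.4 shift cm [-34.22 -22.67   1.05] turn [-1.00e-01  5.00e-02  6.44e+01]  q [ 0.97  0.29  1.58  0.    1.28 -0.15] t 0.15
```

Emit:
arm_command(
  series=[-3.5,-2.3,0,0,0,0,0,-7,-4.6,0,0,0,0,0,-10.5,-6.9,0,0,0,0,0,-14,-9.2,0,0,0,0,0,-17.5,-11.5,0,0,0,0,0,-21,-13.8,0.5,0,0,0,0,-24.5,-16.2,1,0,0,0,0,-28,-18.5,1,0,0,0,0,-31.5,-20.8,1,0,0,0,0,-34.2,-22.7,1,0,0,0,0],
)

```text
time: 0.98
eef_pos: [0.5027, 0.2539, 0.2209]
tcp_rot: [0.222, 0.975, -0.0, -0.0]
contact_force: [0.5, 0.2, 1.1]
opening: 1.0
finger_force: 0.0
```

Emit:
arm_command(
  series=[0,0,0,0,0,0,0,0,0,0,0,0,0,0],
)

```text
time: 1.15
eef_pos: [0.5026, 0.2547, 0.221]
tcp_rot: [0.223, 0.975, -0.0, -0.0]
contact_force: [-0.3, 0.5, -0.0]
opening: 0.997
finger_force: 0.0
```

Run:
```python
from h import *
st,c=look("wrist","w1"); print(st["eef_pos"],st["contact_force"])
p=wproj(c,st,[.502,.256,.137])[0]; print(p)
x,y=p.astype(int); x0,y0=max(0,x-130),max(0,y-110)
im=c["color"][y0:y0+200,x0:x0+260]; print(x0,y0)
cv2.imwrite("pics/w1.png",cv2.resize(im,None,fx=3,fy=3,interpolation=cv2.INTER_CUBIC))
```

```text
[0.50260505 0.25465629 0.22100842] [-0.25569982  0.54466419 -0.00663898]
[328.27595743 237.52676889]
198 127
```

View pics/w1.png

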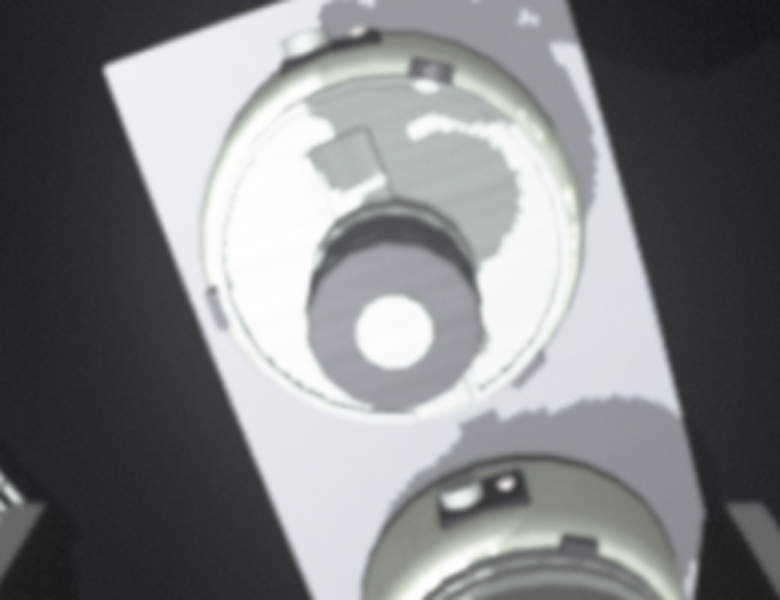

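The wrist crop shows the nut boss at (394,331) and the near knife wing tip at (306,154)-(366,127). The rear mill is below.

Run:
```python
from h import *
st,c=pickle.load(open("w1.pkl","rb"))
o=lambda u,v:((u+.5)/3-.5+198,(v+.5)/3-.5+127)
n=wonz(c,st,o(394,331),.137); print("nut",n)
d=pickle.load(open("cams0.pkl","rb"));print("top",onz(d["top"],(161.8,254.8),.137))
a=wonz(c,st,o(306,154),.095);b=wonz(c,st,o(366,127),.095);print(a,b,np.linalg.norm(a-b))
m=(a+b)/2; v=m-n; print("tip mid",m,np.linalg.norm(v[:2]),"ang",np.degrees(np.arctan2(v[1],v[0])), "edge normal",np.degrees(np.arctan2((b-a)[1],(b-a)[0])))
for p in [(104,67),(567,0),(706,515)]: print(wonz(c,st,o(*p),0.002))
# flats: radial boundary of nut top face
q=wproj(c,st,[n+[0,0,-.002]])[0]
g=cv2.cvtColor(c["color"],cv2.COLOR_BGR2GRAY).astype(np.float32)
th=np.radians(np.arange(0,360,2)); rr=np.arange(.015,.026,.00025); 
prof=[]
for t in th:
    P=n+[0,0,-.002]+np.c_[rr*np.cos(t),rr*np.sin(t),0*rr]
    uv=wproj(c,st,P).astype(np.float32); I=cv2.remap(g,uv[:,:1],uv[:,1:],cv2.INTER_CUBIC)[:,0]
    prof.append(rr[np.argmax(np.abs(np.diff(I)))])
prof=np.array(prof)*1000; print(prof[::3].round(1).tolist())
for k in (1,2,11,12,13): F=(np.clip(prof,18,22)*np.exp(-1j*k*th)).mean(); print(k,abs(F),np.degrees(-np.angle(F))/k)
```

```text
nut [0.5018814  0.25657358 0.137     ]
top [0.50210272 0.25764453 0.137     ]
[0.46419003 0.25126147 0.095     ] [0.46463655 0.26733204 0.095     ] 0.01607677488250836
tip mid [0.46441329 0.25929675 0.095     ] 0.037566941331670545 ang 175.8430715564619 edge normal 88.40843576762384
[0.41826716 0.19194849 0.002     ]
[0.46532805 0.33747246 0.002     ]
[0.65909024 0.31238187 0.002     ]
[18.5, 18.8, 18.3, 19.0, 18.8, 18.3, 18.8, 19.0, 19.8, 20.5, 20.0, 19.3, 18.8, 19.3, 19.8, 19.8, 20.3, 21.8, 18.5, 22.0, 18.5, 18.8, 23.8, 24.0, 24.8, 25.0, 25.0, 18.8, 24.5, 18.3, 18.5, 23.5, 24.8, 22.0, 21.5, 21.5, 20.3, 20.0, 19.5, 19.5, 18.8, 18.8, 19.0, 18.8, 18.5, 18.8, 18.3, 18.3, 18.0, 18.3, 18.3, 18.5, 18.5, 18.0, 19.8, 19.5, 19.5, 19.8, 19.3, 18.5]
1 0.621275176276255 152.8205527158585
2 0.27159598603300006 -8.649229276101902
11 0.04820210967271504 -1.2682481430165942
12 0.09984270673663405 -14.090595380881537
13 0.11549565922496849 -2.710618299138103
```

Run:
```python
from h import *
tomove([.502,.2568,.106],151)
```

```text
cur yaw 154.3 shift cm [ 0.02  0.09 11.5 ] turn [-0.01 -0.06  3.3 ]  q [ 0.29  0.05  1.86  0.    1.23 -0.83] t 1.20
```

Emit:
arm_command(
  series=[0,0.1,4,0,0,3.3,0,0,0.1,8,0,0,3.3,0,0,0.1,10,0,0,3.3,0,0,0.1,11,0,0,3.3,0,0,0.1,11.5,0,0,3.3,0,0,0.1,11.5,0,0,3.3,0],
)

```text
time: 1.7
eef_pos: [0.5018, 0.2581, 0.106]
tcp_rot: [0.249, 0.969, -0.0, -0.0]
contact_force: [0.1, 0.0, 0.6]
opening: 0.998
finger_force: 0.0
```

Emit:
arm_command(
  force=60,
  series=[0,0,0,0,0,0,1,0,0,0,0,0,0,1,0,0,0,0,0,0,1,0,0,0,0,0,0,1,0,0,0,0,0,0,1,0,0,0,0,0,0,1],
)

```text
time: 2.2
eef_pos: [0.5032, 0.2572, 0.1083]
tcp_rot: [0.25, 0.968, 0.0, 0.001]
contact_force: [-1.6, -0.8, 5.7]
opening: 0.451
finger_force: 60.2
```

Run:
```python
from h import *
tomove([.502,.2568,.106],151)
from plant import telemetry
s=telemetry.get_state(); print(s["eef_pos"],s["contact_force"],s["wrist_torque"],s["opening"],s["finger_force"])
```

```text
cur yaw 151.1 shift cm [ 0.09 -0.1   0.23] turn [0.06 0.09 0.09]  q [ 0.29  0.18  1.94 -0.    1.02 -0.77] t 2.20
[0.50324207 0.25722607 0.1083478 ] [-1.64295953 -0.79917361  5.70953223] [-0.18591678  0.37529847 -0.0818945 ] 0.45129431001316256 60.1542329415679
```

Emit:
arm_command(
  series=[0,0,-0.2,0,0,3,1,0,0,-0.2,0,0,6,1,0,0,-0.2,0,0,9,1,0,0,-0.2,0,0,11,1],
)

```text
time: 2.53
eef_pos: [0.5026, 0.2571, 0.1087]
tcp_rot: [0.342, 0.94, 0.0, 0.0]
contact_force: [0.2, -1.2, -1.1]
opening: 0.453
finger_force: 60.6
```

Run:
```python
from h import *
tomove([.502,.2568,.106],151)
from plant import telemetry
s=telemetry.get_state(); print(s["eef_pos"],s["contact_force"],s["wrist_torque"],s["opening"],s["finger_force"])
```

```text
cur yaw 140.0 shift cm [ 0.02 -0.06  0.27] turn [  0.04   0.02 -11.05]  q [ 0.29  0.18  1.94  0.    1.02 -0.58] t 2.53
[0.50256385 0.25711001 0.10865073] [ 0.15848036 -1.17118058 -1.1299649 ] [ 0.02376962 -0.01665819 -0.06941422] 0.45261443345820623 60.6319534778595
```

Emit:
arm_command(
  series=[0,0,0,0,0,5,1,0,0,0,0,0,10,1,0,0,0,0,0,15,1,0,0,0,0,0,15,1],
)

```text
time: 2.87
eef_pos: [0.5025, 0.2571, 0.1086]
tcp_rot: [0.462, 0.887, 0.0, 0.0]
contact_force: [-0.5, 0.9, -0.3]
opening: 0.452
finger_force: 60.6
```

Run:
```python
from h import *
tomove([.502,.2568,.106],151)
from plant import telemetry
s=telemetry.get_state(); print(s["eef_pos"],s["contact_force"],s["wrist_torque"],s["opening"],s["finger_force"])
```

```text
cur yaw 125.0 shift cm [ 0.01 -0.06  0.26] turn [ 3.0e-02  1.0e-02 -2.6e+01]  q [ 0.29  0.18  1.94  0.    1.02 -0.32] t 2.87
[0.50252854 0.25710902 0.10855375] [-0.46832225  0.92826117 -0.25658354] [ 0.0084114  -0.00148683 -0.01796248] 0.45167068915849934 60.645304173231125
```

Clockwise is free with almost no torque, so it's a left-hand thread. I'll turn on to about 64° and lift.

Emit:
arm_command(
  series=[0,0,0,0,0,6,1,0,0,0,0,0,12,1,0,0,0,0,0,18,1,0,0,0,0,0,24,1,0,0,0,0,0,30,1,0,0,0,0,0,35,1,0,0,0,0,0,39,1,0,0,0,0,0,39,1],
)

```text
time: 3.53
eef_pos: [0.5025, 0.2571, 0.1085]
tcp_rot: [0.73, 0.683, 0.0, 0.0]
contact_force: [-0.2, 0.7, -1.3]
opening: 0.452
finger_force: 60.6
```

Run:
```python
from h import *
tomove([.502,.2568,.106],151)
from plant import telemetry
s=telemetry.get_state(); print(s["eef_pos"],s["contact_force"],s["wrist_torque"],s["opening"],s["finger_force"])
```

```text
cur yaw 86.1 shift cm [-0.03 -0.05  0.25] turn [ 2.000e-02  0.000e+00 -6.485e+01]  q [0.29 0.18 1.94 0.   1.02 0.36] t 3.53
[0.50249419 0.25710618 0.10849141] [-0.18005928  0.7457615  -1.34354669] [0.0228081  0.00874196 0.01211931] 0.45173558739503 60.611428543925285
```

Emit:
arm_command(
  series=[0,0,-0.5,0,0,0,1,0,0,-1,0,0,0,1,0,0,-1,0,0,0,1],
)

```text
time: 3.78
eef_pos: [0.5033, 0.2575, 0.12]
tcp_rot: [0.73, 0.683, 0.001, 0.001]
contact_force: [1.3, 0.4, -0.0]
opening: 0.45
finger_force: 60.7
```

Run:
```python
from h import *
tomove([.5035,.2575,.19])
tomove([.5202,.0522,.16],100.7)
```

```text
cur yaw 86.2 shift cm [ 0.01  0.03 -7.  ] turn [ 0.14 -0.06 -0.  ]  q [0.29 0.16 1.94 0.   1.04 0.36] t 3.78
cur yaw 86.2 shift cm [-20.36   3.05  -4.01] turn [  0.15  -0.04 -14.51]  q [0.29 0.16 1.94 0.   1.04 0.36] t 3.78
```

Emit:
arm_command(
  series=[0,0,-3.5,0,0,0,1,0,0,-7,0,0,0,1,-4,0.6,-7,0,0,-3,1,-8,1.2,-7,0,0,-6,1,-12,1.8,-7,0,0,-9,1,-16,2.4,-6,0,0,-12,1,-20,3,-4.5,0,0,-14.5,1,-20.4,3,-4,0,0,-14.5,1,-20.4,3,-4,0,0,-14.5,1],
)

```text
time: 4.53
eef_pos: [0.5175, 0.0496, 0.1569]
tcp_rot: [0.64, 0.768, -0.001, -0.001]
contact_force: [-0.4, 0.9, -0.7]
opening: 0.449
finger_force: 61.5
```

Run:
```python
from h import *
tomove([.5202,.0522,.010],100.7)
st,c=look("wrist","w2")
cv2.imwrite("pics/w2.png",c["color"])
B=R.from_euler("z",10.69,degrees=True)
print(wproj(c,st,B.apply([[.053,.073,.028],[.053,-.073,.028],[-.053,-.073,.028],[-.053,.073,.028],[0.0615,0,.06]])+[.5287,.007,0]).round())
```

```text
cur yaw 100.4 shift cm [ 0.2   0.35 14.69] turn [-0.16 -0.05 -0.32]  q [-0.1   0.02  2.02  0.    1.11 -0.28] t 4.53
[[401. 182.]
 [390. 347.]
 [271. 347.]
 [260. 183.]
 [415. 289.]]
```

View pics/w2.png

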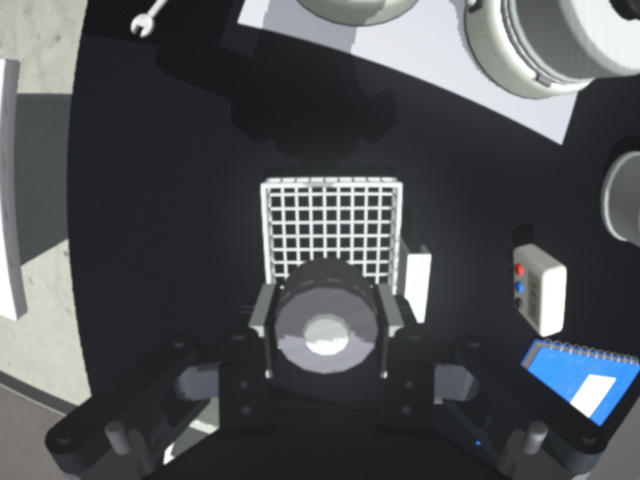

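The nut is held squarely, and the basket's top corners (262,180) and (403,180) match the prediction. Lowering.

Emit:
arm_command(
  series=[0.2,0.3,4,0,0,0,1,0.2,0.3,8,0,0,0,1,0.2,0.3,11,0,0,0,1,0.2,0.3,13,0,0,0,1,0.2,0.3,14,0,0,0,1,0.2,0.3,14.6,0,0,0,1,0.2,0.3,14.6,0,0,0,1],
)

```text
time: 5.17
eef_pos: [0.5206, 0.0554, 0.0117]
tcp_rot: [0.638, 0.77, -0.0, -0.001]
contact_force: [0.3, -0.1, -0.4]
opening: 0.449
finger_force: 61.2
```

Emit:
arm_command(
  series=[0,0,0,0,0,0,0.45,0,0,0,0,0,0,0.45,0,0,0,0,0,0,0.45,0,0,-1,0,0,0,0.45,0,0,-4,0,0,0,0.4,0,0,-8,0,0,0,0.4,0,0,-12,0,0,0,0.3,0,0,-16,0,0,0,0.3,0,0,-16,0,0,0,0.3],
)

```text
time: 5.92
eef_pos: [0.5267, 0.0537, 0.1839]
tcp_rot: [0.639, 0.769, 0.006, 0.008]
contact_force: [1.8, -0.4, 1.6]
opening: 0.699
finger_force: 0.0
```

Run:
```python
from h import *
tomove([.5025,.2568,.19],177)
tomove([.5025,.2568,.19],-3)
st,c=look("wrist","w3")
cv2.imwrite("pics/w3.png",c["color"][150:480,150:500])
```

```text
cur yaw 100.6 shift cm [20.41  1.37 -0.69] turn [  0.71   0.96 -76.39]  q [-0.09 -0.    1.99  0.    1.14 -0.28] t 5.92
cur yaw 100.6 shift cm [20.41  1.37 -0.69] turn [  1.03  -0.76 103.6 ]  q [-0.09 -0.    1.99  0.    1.14 -0.28] t 5.92
```

View pics/w3.png

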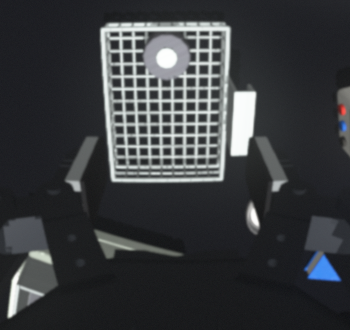

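The nut stands upright near the basket's +y end, at (167,58). Now back to the mill for the knife.

Emit:
arm_command(
  series=[3.5,0.2,-0.7,0,0,-7,0.3,7,0.4,-0.7,0,0,-14,0.2,10.5,0.7,-0.7,0,0,-21,0.1,14,0.9,-0.7,0,0,-28,0,17.5,1.2,-0.7,0,0,-35,0,20.4,1.4,-0.7,0,0,-42,0,20.4,1.4,-0.7,0,0,-49,0,20.4,1.4,-0.7,0,0,-56,0,20.4,1.4,-0.7,0,0,-63,0,20.4,1.4,-0.7,0,0,-70,0],
)

```text
time: 6.8
eef_pos: [0.4965, 0.2574, 0.1788]
tcp_rot: [0.079, 0.997, -0.0, -0.001]
contact_force: [0.9, 0.7, -0.2]
opening: 0.996
finger_force: 0.0
```

Emit:
arm_command(
  series=[0,0,0,0,0,-6.4,0,0,0,0,0,0,-6.4,0],
)

```text
time: 6.97
eef_pos: [0.4967, 0.2571, 0.1789]
tcp_rot: [0.025, 1.0, -0.0, -0.001]
contact_force: [-0.2, 0.8, 0.4]
opening: 1.002
finger_force: 0.0
```

Run:
```python
from h import *
tomove([.5025,.2568,.092],177)
st,c=look("wrist","w4"); 
x0,y0=200,110
cv2.imwrite("pics/w4.png",cv2.resize(c["color"][110:310,200:460],None,fx=3,fy=3,interpolation=cv2.INTER_CUBIC))
```

```text
cur yaw 177.1 shift cm [-0.59  0.01  8.69] turn [-0.02 -0.07  0.11]  q [ 0.3   0.08  1.91  0.    1.15 -1.22] t 6.97
```

View pics/w4.png

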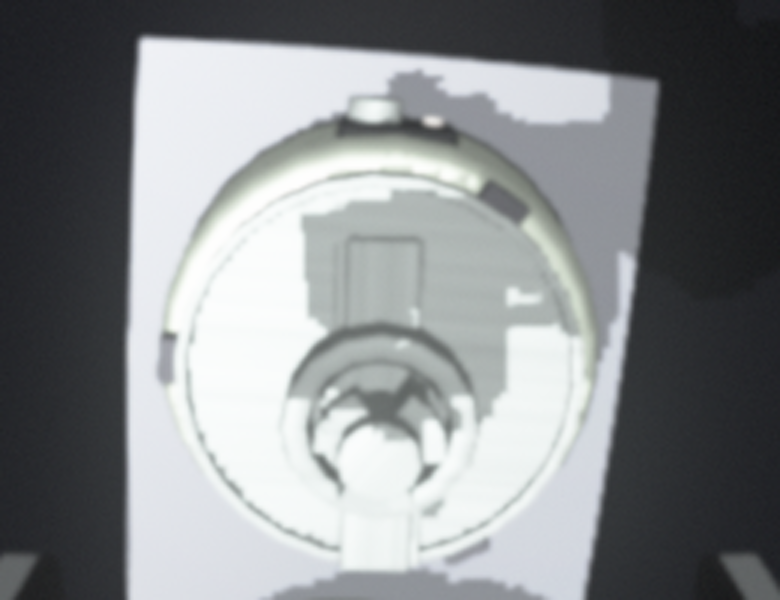

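The knife's wings run straight up and down in the crop, from (385,238) to (380,570). The hub is centred near (381,418), so the grasp yaw is right.

Emit:
arm_command(
  series=[-0.6,0,3,0,0,0,0,-0.6,0,6,0,0,0,0,-0.6,0,8,0,0,0,0,-0.6,0,8.7,0,0,0,0,-0.6,0,8.7,0,0,0,0],
)

```text
time: 7.43
eef_pos: [0.5014, 0.2562, 0.0898]
tcp_rot: [0.027, 1.0, -0.001, -0.003]
contact_force: [-0.6, 0.4, 1.2]
opening: 0.995
finger_force: 0.0
```

Emit:
arm_command(
  force=50,
  series=[0,0,0,0,0,0,1,0,0,0,0,0,0,1,0,0,0,0,0,0,1,0,0,0,0,0,0,1,0,0,0,0,0,0,1,0,0,0,0,0,0,1],
)

```text
time: 7.93
eef_pos: [0.5047, 0.2574, 0.0945]
tcp_rot: [0.026, 1.0, 0.001, 0.002]
contact_force: [-0.1, -0.6, 6.1]
opening: 0.474
finger_force: 51.0
```

Emit:
arm_command(
  series=[0,0,-0.5,0,0,0,1,0,0,-1.5,0,0,0,1,0,0,-3,0,0,0,1,0,0,-5,0,0,0,1,0,0,-8,0,0,0,1,0,0,-10.5,0,0,0,1,0,0,-10.5,0,0,0,1],
)

```text
time: 8.52
eef_pos: [0.5062, 0.2579, 0.2043]
tcp_rot: [0.026, 1.0, 0.002, 0.005]
contact_force: [0.9, -0.0, 0.6]
opening: 0.469
finger_force: 51.2
```

Run:
```python
from h import *
B=R.from_euler("z",10.69,degrees=True)
p=B.apply([0,-.028,0])+[.5287,.007,0]; print(p)
p[2]=.15
tomove(p,190.7)
```

```text
[ 0.53389386 -0.02051407  0.        ]
cur yaw 177.0 shift cm [ -4.16 -27.68   5.37] turn [  0.14   0.61 -13.69]  q [ 0.29  0.07  1.88  0.    1.19 -1.23] t 8.52
```

Emit:
arm_command(
  series=[-0.6,-3.8,0,0,0,-2,1,-1.2,-7.6,0,0,0,-4,1,-1.8,-11.4,0,0,0,-6,1,-2.4,-15.2,0,0,0,-8,1,-3,-19,1,0,0,-10,1,-3.6,-22.8,3,0,0,-12,1,-4,-26.5,5,0,0,-13.7,1,-4.1,-27.3,5.4,0,0,-13.7,1,-4.1,-27.3,5.4,0,0,-13.7,1],
)

```text
time: 9.27
eef_pos: [0.528, -0.0198, 0.1405]
tcp_rot: [-0.091, 0.996, 0.001, -0.003]
contact_force: [0.2, 1.3, -0.4]
opening: 0.467
finger_force: 51.1
```

Run:
```python
from h import *
tomove([.533,-.0166,.0095],190.7)
st,c=look("wrist","w5")
cv2.imwrite("pics/w5.png",c["color"][100:450,130:530])
```

```text
cur yaw -169.6 shift cm [-0.62  0.2  13.1 ] turn [ 0.12 -0.31 -0.27]  q [-0.23  0.06  2.01 -0.    1.08 -1.98] t 9.27
```

View pics/w5.png

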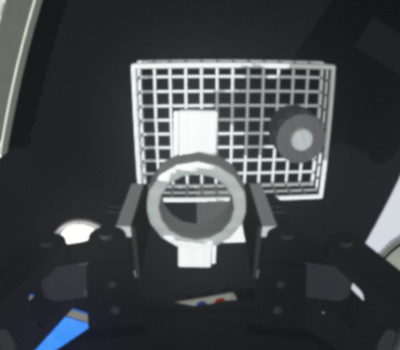

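The knife hangs level in the fingers over the free half of the basket. The nut is upright at (300,138) with clearance, so I'll lower the knife and release it.

Emit:
arm_command(
  series=[-0.5,0.2,4,0,0,0,1,-0.5,0.2,8,0,0,0,1,-0.5,0.2,10,0,0,0,1,-0.5,0.2,11.5,0,0,0,1,-0.5,0.2,12.5,0,0,0,1,-0.5,0.2,12.9,0,0,0,1,-0.5,0.2,12.9,0,0,0,1,-0.5,0.2,12.9,0,0,0,0.44,-0.5,0.2,12.9,0,0,0,0.44,-0.5,0.2,12.9,0,0,0,0.44],
)

```text
time: 10.15
eef_pos: [0.5357, -0.0151, 0.0159]
tcp_rot: [-0.093, 0.996, -0.0, 0.001]
contact_force: [-0.2, -0.4, -0.2]
opening: 0.561
finger_force: 0.0
```

Emit:
arm_command(
  series=[0,0,-1,0,0,0,0.44,0,0,-4,0,0,0,0.44,0,0,-8,0,0,0,0.44,0,0,-12,0,0,0,0.3,0,0,-16,0,0,0,0.3,0,0,-18,0,0,0,0.3,0,0,-18,0,0,0,0.3],
)

```text
time: 10.73
eef_pos: [0.5383, -0.0159, 0.2031]
tcp_rot: [-0.093, 0.996, -0.002, 0.007]
contact_force: [0.3, -0.5, 1.0]
opening: 0.695
finger_force: 0.0
```

Run:
```python
from h import *
st,c=look("wrist","w6"); s2,t=look("top","t6")
a=c["color"][100:450,130:530]; b=t["color"][180:350,240:530]
b=cv2.resize(b,None,fx=800/290,fy=800/290,interpolation=cv2.INTER_CUBIC)
cv2.imwrite("pics/w6.png",np.vstack([np.pad(a[:,:][0:130],((0,0),(0,400),(0,0))),b]))
B=R.from_euler("z",10.69,degrees=True)
p=B.apply([.0615,0,0])+[.5287,.007,0];print(p)
tomove(p+[0,0,.15],100.7); tomove(p+[0,0,.15],-79.3)
```

```text
[0.58913268 0.01840795 0.        ]
cur yaw -169.3 shift cm [-5.92  2.31  4.68] turn [ 0.1   0.24 89.99]  q [-0.22  0.01  1.95 -0.    1.18 -1.98] t 10.83
cur yaw -169.3 shift cm [-5.92  2.31  4.68] turn [ -0.24   0.1  -90.01]  q [-0.22  0.01  1.95 -0.    1.18 -1.98] t 10.83
```

View pics/w6.png

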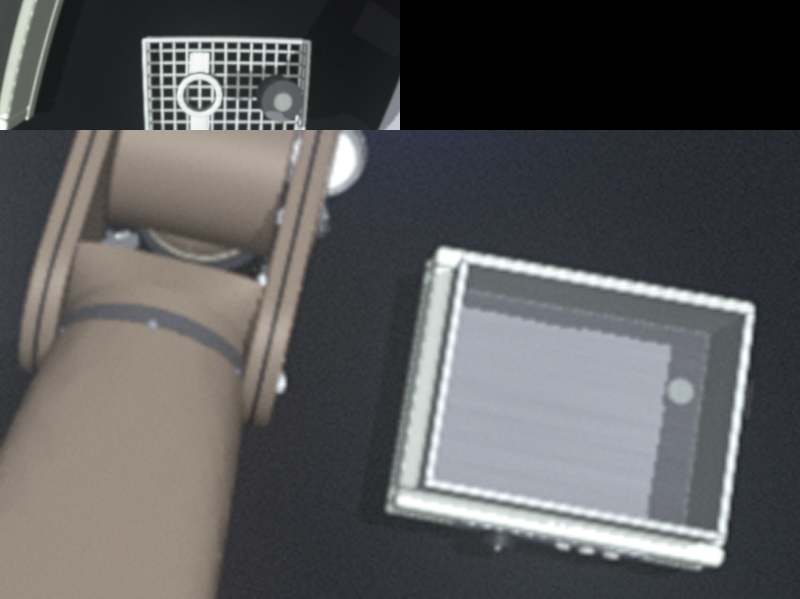

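The knife (ring at (200,95)) and nut (280,98) both lie in the basket. Tank rim corners in the lower panel are about (463,265), (751,307), (720,537), (429,486). I'll fly above the bath for a better numeric rim fit.

```bash
cat > rim.py <<'E'
from h import *
from scipy.optimize import least_squares, minimize
M=np.array([[.077,.097],[.077,-.097],[-.077,-.097],[-.077,.097]])
def world(p,k=1.0,off=0.,z=.105,n=60):
    m=M+np.sign(M)*off; c,s=np.cos(p[2]),np.sin(p[2]); out=[]
    for i in range(4):
        a,b=m[i],m[(i+1)%4]; w=np.linspace(.06,.94,n)[:,None]; L=a*(1-w)+b*w
        out.append(np.c_[p[0]+c*L[:,0]-s*L[:,1],p[1]+s*L[:,0]+c*L[:,1],np.full(n,z)])
    return np.vstack(out)
def score(p,g,pj):
    def I(off):
        uv=pj(world(p,off=off)).astype(np.float32); return cv2.remap(g,uv[:,:1],uv[:,1:],cv2.INTER_LINEAR)[:,0]
    c=(I(0)+I(.001)+I(-.001))/3
    return -(c-.5*I(.006)-.5*I(-.006)).mean()
def refine(p0,g,pj):
    best=(0,None)
    for dx in np.arange(-.008,.0081,.002):
        for dy in np.arange(-.008,.0081,.002):
            for da in np.radians([-2,-1,0,1,2]):
                p=np.array(p0)+[dx,dy,da]; v=score(p,g,pj)
                if v<best[0]: best=(v,p)
    S=np.array([1,1,5.])
    r=minimize(lambda q:score(q*S,g,pj),best[1]/S,method="Nelder-Mead",options=dict(initial_simplex=np.vstack([best[1]/S]+[best[1]/S+e*.0015 for e in np.eye(3)]),xatol=1e-5))
    return r.x*S,r.fun
G=lambda c:cv2.GaussianBlur(cv2.cvtColor(c["color"],cv2.COLOR_BGR2GRAY),(0,0),.7).astype(np.float32)
E
python3 - <<'E'
from rim import *
st,t=pickle.load(open("t6.pkl","rb")); d=pickle.load(open("cams0.pkl","rb"))
k=800/290; uv=(np.array([[463,265],[751,307],[720,537],[429,486]])-[0,130]+.5)/k-.5+[240,180]
def f(p):
    c,s=np.cos(p[2]),np.sin(p[2]); W=np.c_[p[0]+c*M[:,0]-s*M[:,1],p[1]+s*M[:,0]+c*M[:,1],[.105]*4]; return (proj(t,W)-uv).ravel()
r=least_squares(f,[.47,-.27,-.15]); print(r.x,r.fun.round(1))
for n in ("top","side"): print(n,refine(r.x,G(d[n]),lambda P:proj(d[n],P)))
tomove([.47,-.20,.25],-169.3)
E
```

```text
[ 0.47530262 -0.27213434 -0.15511441] [-0.1 -1.2 -0.9  0.9  0.9 -0.   0.2  0.3]
top (array([ 0.47761971, -0.27280309, -0.17068045]), np.float64(-96.10697174072266))
side (array([ 0.4779765 , -0.27108085, -0.16989782]), np.float64(-51.251930236816406))
cur yaw -169.3 shift cm [  9.81 -16.96  -5.35] turn [-0.09  0.21 -0.01]  q [-0.22  0.01  1.95 -0.    1.18 -1.98] t 10.83
```

Top and side fits agree: bath at (0.478, -0.272), yaw -9.75°. Accurate enough, so I'll go straight to gripping the lip.

Emit:
arm_command(
  series=[-2,0.8,0,0,0,7,0,-4,1.6,0,0,0,14,0,-5.9,2.3,1,0,0,21,0,-5.9,2.3,2,0,0,28,0,-5.9,2.3,3,0,0,35,0,-5.9,2.3,4,0,0,42,0,-5.9,2.3,4.7,0,0,49,0,-5.9,2.3,4.7,0,0,56,0,-5.9,2.3,4.7,0,0,63,0,-5.9,2.3,4.7,0,0,70,0],
)

```text
time: 11.67
eef_pos: [0.5864, 0.0187, 0.1446]
tcp_rot: [0.497, 0.868, -0.001, -0.002]
contact_force: [0.5, 0.6, -0.1]
opening: 0.999
finger_force: 0.0
```

Emit:
arm_command(
  series=[0,0,0,0,0,7,0,0,0,0,0,0,14,0,0,0,0,0,0,20,0,0,0,0,0,0,20,0],
)

```text
time: 12.0
eef_pos: [0.5866, 0.0187, 0.1451]
tcp_rot: [0.639, 0.769, -0.001, -0.002]
contact_force: [0.0, -0.4, 0.0]
opening: 0.999
finger_force: 0.0
```

Run:
```python
from h import *
tomove([.5891,.0184,.035],100.7)
st,c=look("wrist","w7")
# refine basket pose by correlating lip: bright quad in wrist image
g=cv2.cvtColor(c["color"],cv2.COLOR_BGR2GRAY).astype(np.float32)
best=[]
def samp(P): uv=wproj(c,st,P).astype(np.float32); return cv2.remap(g,uv[:,:1],uv[:,1:],cv2.INTER_LINEAR)[:,0]
gx,gy=np.meshgrid(np.linspace(-.0075,.0075,12),np.linspace(-.027,.027,30))
L=np.c_[gx.ravel(),gy.ravel(),0*gx.ravel()]
ys=np.linspace(-.026,.026,30)
xs=np.linspace(-.008,.008,12)
out=np.vstack([np.c_[np.full(30,.0115),ys,0*ys],np.c_[np.full(30,-.0115),ys,0*ys],np.c_[xs,np.full(12,.031),0*xs],np.c_[xs,np.full(12,-.031),0*xs]])
for a in np.arange(6,16,1.):
  B=R.from_euler("z",a,degrees=True)
  for dx in np.arange(-.008,.0081,.001):
    for dy in np.arange(-.008,.0081,.001):
      o=np.array([.5891+dx,.0184+dy,.06]); best.append((samp(B.apply(L)+o).mean()-samp(B.apply(out)+o).mean(),a,o[0],o[1]))
for b in sorted(best)[-6:]: print(np.round(b,4))
```

```text
cur yaw 100.6 shift cm [-0.09  0.28 11.01] turn [-0.24 -0.08 -0.11]  q [-0.14  0.18  1.87  0.    1.1  -0.33] t 12.00
[1.592236e+02 1.200000e+01 5.891000e-01 2.040000e-02]
[1.59355e+02 1.00000e+01 5.89100e-01 2.04000e-02]
[1.598269e+02 1.200000e+01 5.891000e-01 1.940000e-02]
[1.602946e+02 1.100000e+01 5.891000e-01 2.040000e-02]
[1.60543e+02 1.00000e+01 5.89100e-01 1.94000e-02]
[1.607549e+02 1.100000e+01 5.891000e-01 1.940000e-02]
```

Wrist fit confirms the lip at (0.589, 0.019), yaw about 10.7°.

Emit:
arm_command(
  series=[0,0.3,4,0,0,0,0,0,0.3,7.5,0,0,0,0,0,0.3,9.5,0,0,0,0,0,0.3,10.7,0,0,0,0,0,0.3,11,0,0,0,0,0,0.3,11,0,0,0,0],
)

```text
time: 12.55
eef_pos: [0.5905, 0.0192, 0.0364]
tcp_rot: [0.638, 0.77, -0.001, -0.001]
contact_force: [-0.3, -0.7, 0.1]
opening: 1.003
finger_force: 0.0
```

Emit:
arm_command(
  force=90,
  series=[0,0,0,0,0,0,1,0,0,0,0,0,0,1,0,0,0,0,0,0,1,0,0,0,0,0,0,1,0,0,0,0,0,0,1,0,0,0,0,0,0,1,0,0,0,0,0,0,1,0,0,0,0,0,0,1],
)

```text
time: 13.22
eef_pos: [0.5916, 0.019, 0.0384]
tcp_rot: [0.638, 0.77, 0.0, 0.0]
contact_force: [-1.1, 0.7, 5.3]
opening: 0.173
finger_force: 89.1
```

Run:
```python
from h import *
tomove([.5891,.0184,.185],100.7)
from plant import telemetry
s=telemetry.get_state(); print(s["eef_pos"],s["contact_force"],s["opening"],s["finger_force"])
```

```text
cur yaw 100.7 shift cm [ -0.02  -0.25 -14.66] turn [0.04 0.02 0.01]  q [-0.14  0.34  1.9  -0.    0.9  -0.33] t 13.22
[0.59158364 0.01901697 0.03841841] [-1.09073672  0.70554673  5.30010045] 0.17346542881244356 89.0763795375824
```

Emit:
arm_command(
  series=[0,0,-0.5,0,0,0,1,0,0,-1.5,0,0,0,1,0,0,-3,0,0,0,1,0,0,-5,0,0,0,1,0,0,-7.5,0,0,0,1,0,0,-10,0,0,0,1,0,0,-12.5,0,0,0,1,0,0,-14.5,0,0,0,1,0,0,-15.5,0,0,0,1,0,0,-15.5,0,0,0,1],
)

```text
time: 14.05
eef_pos: [0.5926, 0.019, 0.1955]
tcp_rot: [0.638, 0.77, 0.002, 0.002]
contact_force: [0.2, -0.3, -2.3]
opening: 0.176
finger_force: 88.1
```

Run:
```python
from h import *
from plant import telemetry
s=telemetry.get_state(); print(s["eef_pos"],s["contact_force"],s["wrist_torque"],s["opening"],s["finger_force"])
a=-9.75; p=R.from_euler("z",a,degrees=True).apply([.077,0,0])+[.4778,-.272,.19]; print(p)
tomove(p,90+a)
st,c=look("side","s8")
```

```text
[0.59262341 0.01900211 0.19553782] [ 0.1595324  -0.27597495 -2.31386761] [-0.02907633 -0.18410967 -0.02842383] 0.17587910854690794 88.09828162193298
[ 0.55368782 -0.28503991  0.19      ]
cur yaw 100.7 shift cm [-29.15  -9.48   0.55] turn [ 0.34  0.04 20.45]  q [-0.14  0.14  1.82  0.    1.18 -0.33] t 14.05
```

Emit:
arm_command(
  series=[-1,-0.3,0,0,0,0,1,-3,-1,0,0,0,1.5,1,-5,-1.6,0,0,0,3,1,-7,-2.3,0,0,0,4.5,1,-9,-2.9,0,0,0,6,1,-11,-3.6,0,0,0,7.5,1,-13,-4.2,0,0,0,9,1,-15,-4.9,0,0,0,10.5,1,-17,-5.5,0,0,0,12,1,-19,-6.2,0,0,0,13.5,1],
)

```text
time: 14.93
eef_pos: [0.5637, -0.1802, 0.1894]
tcp_rot: [0.725, 0.689, -0.001, -0.002]
contact_force: [0.7, -0.6, -2.5]
opening: 0.182
finger_force: 88.1
```

Run:
```python
from h import *
tomove([.55369,-.28504,.19],80.25)
```

```text
cur yaw 87.1 shift cm [-10.52  -0.48  -0.08] turn [-0.25 -0.08  6.86]  q [-0.48  0.15  1.82 -0.    1.18 -0.43] t 14.93
```

Emit:
arm_command(
  series=[-2,-0.1,0,0,0,1.5,1,-4,-0.2,0,0,0,3,1,-6,-0.3,0,0,0,4.5,1,-8,-0.4,0,0,0,6,1,-9.7,-0.5,0,0,0,6.9,1,-10.5,-0.5,0,0,0,6.9,1,-10.5,-0.5,0,0,0,6.9,1,-10.5,-0.5,0,0,0,6.9,1,-10.5,-0.5,0,0,0,6.9,1],
)

```text
time: 15.68
eef_pos: [0.5552, -0.2828, 0.1918]
tcp_rot: [0.764, 0.645, 0.0, -0.001]
contact_force: [0.3, -0.4, -3.3]
opening: 0.177
finger_force: 88.1
```

Run:
```python
from h import *
tomove([.55369,-.28504,.0865],80.25)
from plant import telemetry
s=telemetry.get_state(); print(s["eef_pos"],s["contact_force"],s["wrist_torque"])
st,c=look("side","s9"); st,t=look("top","t9")
cv2.imwrite("pics/s9.png",cv2.resize(c["color"][100:300,230:490],None,fx=3,fy=3,interpolation=cv2.INTER_CUBIC))
```

```text
cur yaw 80.3 shift cm [-0.26 -0.1  10.53] turn [-0.06 -0.06  0.09]  q [-0.63  0.21  1.74  0.    1.19 -0.47] t 15.68
[ 0.55521911 -0.28278627  0.19176056] [ 0.33388598 -0.37841532 -3.32996584] [-0.08746007 -0.12522156 -0.00226157]
```

Emit:
arm_command(
  series=[-0.1,-0.1,2,0,0,0,1,-0.3,-0.1,4,0,0,0,1,-0.3,-0.1,5.5,0,0,0,1,-0.3,-0.1,7,0,0,0,1,-0.3,-0.1,7.8,0,0,0,1,-0.3,-0.1,7.8,0,0,0,1,-0.3,-0.1,7.8,0,0,0,1,-0.3,-0.1,7.8,0,0,0,1],
)

```text
time: 16.45
eef_pos: [0.5547, -0.2867, 0.1157]
tcp_rot: [0.764, 0.645, 0.0, 0.001]
contact_force: [0.8, 0.2, -2.3]
opening: 0.179
finger_force: 88.1
```

Run:
```python
from h import *
tomove([.55369,-.28504,.0865],80.25)
from plant import telemetry
s=telemetry.get_state(); print(s["eef_pos"],s["contact_force"],s["wrist_torque"])
```

```text
cur yaw 80.3 shift cm [ 0.15 -0.13  2.92] turn [0.11 0.06 0.08]  q [-0.64  0.29  1.79 -0.    1.05 -0.47] t 16.45
[ 0.55468566 -0.28672174  0.1157394 ] [ 0.75240949  0.2036537  -2.26590359] [ 0.00788963 -0.14304713 -0.02288853]
```

Emit:
arm_command(
  series=[0,-0.1,0.3,0,0,0,1,0,-0.1,0.6,0,0,0,1,0,-0.1,0.9,0,0,0,1,0,-0.1,1.2,0,0,0,1,0,-0.1,1.5,0,0,0,1,0,-0.1,1.5,0,0,0,1,0,-0.1,1.5,0,0,0,1],
)

```text
time: 17.03
eef_pos: [0.5526, -0.2862, 0.0988]
tcp_rot: [0.764, 0.645, -0.0, -0.0]
contact_force: [0.4, -0.2, -2.7]
opening: 0.181
finger_force: 88.1
```

Run:
```python
from h import *
tomove([.55369,-.28504,.0865],80.25)
from plant import telemetry
s=telemetry.get_state(); print(s["eef_pos"],s["contact_force"],s["wrist_torque"])
```

```text
cur yaw 80.3 shift cm [0.13 0.09 1.23] turn [-0.05 -0.02  0.05]  q [-0.64  0.31  1.8  -0.    1.03 -0.47] t 17.03
[ 0.55263482 -0.28619667  0.0988387 ] [ 0.37404695 -0.22980602 -2.68276209] [-0.04612846 -0.08436788  0.00759065]
```

Emit:
arm_command(
  series=[0,0.1,0.3,0,0,0,1,0,0.1,0.6,0,0,0,1,0,0.1,0.9,0,0,0,1,0,0.1,1.1,0,0,0,1,0,0.1,1.2,0,0,0,1,0,0.1,1.2,0,0,0,1],
)

```text
time: 17.53
eef_pos: [0.5536, -0.2863, 0.0868]
tcp_rot: [0.764, 0.645, -0.0, -0.0]
contact_force: [0.2, 0.9, -2.7]
opening: 0.175
finger_force: 88.1
```

Run:
```python
from h import *
tomove([.55369,-.28504,.0865],80.25)
from plant import telemetry
s=telemetry.get_state(); print(s["eef_pos"],s["contact_force"],s["wrist_torque"])
```

```text
cur yaw 80.3 shift cm [ 0.13 -0.01  0.03] turn [-0.04 -0.02  0.05]  q [-0.64  0.33  1.81 -0.    1.01 -0.47] t 17.53
[ 0.55360995 -0.28633053  0.08683076] [ 0.23304093  0.90851717 -2.74733854] [-6.88333455e-02 -1.08979643e-01 -9.46265247e-05]
```

Emit:
arm_command(
  series=[0,0,0.1,0,0,0,1,0,0,0.2,0,0,0,1,0,0,0.3,0,0,0,1,0,0,0.3,0,0,0,1],
)

```text
time: 17.87
eef_pos: [0.5542, -0.2867, 0.0865]
tcp_rot: [0.764, 0.645, -0.0, 0.0]
contact_force: [-3.0, 1.8, 5.5]
opening: 0.176
finger_force: 89.3
```

Emit:
arm_command(
  series=[0,0,0.1,0,0,0,1,0,0,0.2,0,0,0,1,0,0,0.2,0,0,0,1],
)

```text
time: 18.12
eef_pos: [0.5543, -0.2868, 0.0864]
tcp_rot: [0.764, 0.645, -0.0, -0.0]
contact_force: [-7.8, 4.5, 13.1]
opening: 0.179
finger_force: 90.4
```

It seated at TCP height 0.0865, as predicted. I'll ease the load, release and back off.

Emit:
arm_command(
  series=[0,0,-0.3,0,0,0,1,0,0,-0.4,0,0,0,1,0,0,-0.4,0,0,0,0.7,0,0,-0.4,0,0,0,0.7,0,0,-0.4,0,0,0,0.6,0,0,-0.4,0,0,0,0.6,0,0,-0.4,0,0,0,0.6],
)

```text
time: 18.7
eef_pos: [0.5542, -0.2867, 0.0864]
tcp_rot: [0.764, 0.645, 0.0, 0.0]
contact_force: [0.1, 0.1, 0.5]
opening: 0.399
finger_force: 0.0
```

Emit:
arm_command(
  series=[0,0,-1,0,0,0,0.6,0,0,-3,0,0,0,0.6,0,0,-6,0,0,0,0.6,0,0,-10,0,0,0,0.6,0,0,-14,0,0,0,0.6,4,0,-16,0,0,0,0.6,8,0,-16,0,0,0,0.6,12,0,-16,0,0,0,0.6,16,0,-16,0,0,0,0.6,16,0,-16,0,0,0,0.6],
)

```text
time: 19.53
eef_pos: [0.5816, -0.1226, 0.2478]
tcp_rot: [0.762, 0.647, 0.002, -0.0]
contact_force: [0.7, -0.9, -0.4]
opening: 0.394
finger_force: 0.0
```

Run:
```python
from h import *
st,w=look("wrist","w10");st,c=look("side","s10"); st,t=look("top","t10")
print(st["eef_pos"],st["contact_force"])
z=lambda im,f:cv2.resize(im,None,fx=f,fy=f,interpolation=cv2.INTER_CUBIC)
a=z(c["color"][120:250,300:440],2.8); b=z(t["color"][210:350,370:520],2.6)
h=max(a.shape[0],b.shape[0]); P=lambda x:np.pad(x,((0,h-x.shape[0]),(0,0),(0,0)))
r=np.hstack([P(a),P(b)]); ww=w["color"][260:480,:]; ww=ww[:220]
W=max(r.shape[1],640); Q=lambda x:np.pad(x,((0,0),(0,W-x.shape[1]),(0,0)))
o=np.vstack([Q(r),Q(ww)]); print(o.shape); cv2.imwrite("pics/f.png",o[:600,:800])
```

```text
[ 0.58118545 -0.12732645  0.24735038] [-0.04281193  0.25141137 -0.07958043]
(584, 782, 3)
```

View pics/f.png

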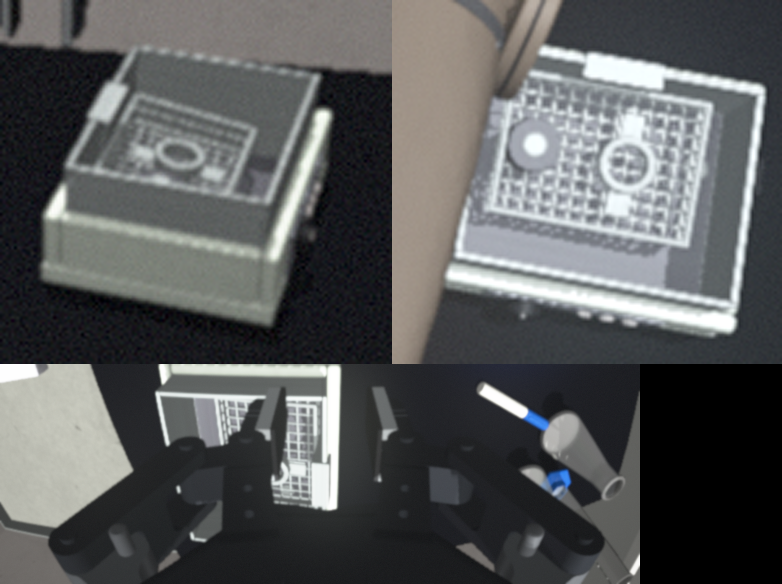

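In all three panels the lip sits over the far rim (side view (108,102), top view (622,68)). The basket is square in the tank, with the nut at (535,145) and the knife at (627,162) inside, and the gripper is clear. Handing in.

```bash
python3 -c "
from plant import ctrl
print(ctrl.sign_off())"
```

```text
the job is handed in; nothing more can be done
None
```

The job is handed in, with no verdict returned: the nut came off clockwise (left-hand thread), and the last pictures show the nut and knife in the basket, which hangs from the far tank rim with the gripper clear (19.5 s of 67 s used).

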